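# Index the sample carousel by its ratchet lever

## Task

Work the ratchet lever of the sample carousel back and forth, one notch per stroke, until the flat steel disc on the tray stands under the upright probe, then let go of the lever. Turn the tray by its lever only: do not touch the tray or the disc. The tray goes one way only, so do not go past.

Things in the scene. Friction and masses are not known exactly. Their poses are not given: they have to be found in the camera images.
- tray: round dark metal tray, 172 mm wide, on a grey base, 270 mm; 8 shallow compartments, 45 degrees each, centred 60 mm from its axis; toothed rim. Origin on its upright turning axis at worktop height; its x axis points at the probe at the start. Floor 40 mm up. Turns only counter-clockwise (from above), a compartment per lever stroke; a pawl stops it turning back; may rest up to 6 degrees past a notch
- lever (a joint): lever swinging level about the tray's axis: angle in rad, 0 at its clockwise stop (from above), 0.99 at the other. No spring: it stays where left, and starts between 0.45 and 0.95. Swung clockwise to below 0.07 its pawl drops behind the next tooth (tray stays); swung from there counter-clockwise past 0.93 it turns the tray one notch. Under 6 N at the handle
- lever_grip (a point): middle of the lever's upright black round handle, 20 mm thick, from 44 to 98 mm above the worktop, 155 mm from the tray's axis, on the robot's side; this point is 72 mm above the worktop. The lever under it is 22 mm high; its pawl block, from 28 mm inward of the handle's centre, 40 mm high; pieces on the tray reach 72 mm
- station (a point): place under the tip of the upright white probe on a metal column on the base's far side (column top 175 mm, probe top 210 mm, probe tip 84 mm above the worktop); 60 mm from the tray's axis, 47 mm above the worktop, fixed to the base
- disc: plain flat solid steel disc, 38 mm wide, 14 mm high, loose in a tray compartment, two, three or four compartments clockwise (from above) of the probe. Origin: centre of its underside. The other two of those hold an open white cup (27 mm wide, 24 high) and a small knobbed weight (25 mm wide, 32 high)
Mind the look-alikes: they are no part of the job. There is more than one size of the disc; the one meant has the size given above.

How it is judged:
By the outcome, as a careful person would: the job done as asked, in the order asked, and still so for the second after the job is handed in, with the robot touching nothing.
It also fails if it takes over 61 s, if anything falls off the work surface, if the arm or the gripper's body presses on something with over 40 N, if the wrist force passes 120 N, or if a joint passes its speed limit or range.

## Robot

A 7-joint arm with a two-finger parallel gripper is mounted at the origin on a cart in front of the work surface, level with it; the furniture and walls round the work are solid. World frame = base frame: x ahead of the robot, y to its left, z up, the work surface at z = 0. Lengths are in m, angles in rad, forces in N, time in s.
With the tool pointing down it reaches from about 0.425 to 0.925 m from the base axis. Payload 6.8 kg.
Tool frame: the origin (TCP) lies at the very end of the fingers, on their centre line; the grasp point (between the pads) lies 19 mm behind it; z points along the fingers, x is the direction in which the jaws open and shut, and the axes are right-handed (so a half turn about z gives the same grasp; the last joint's range is limited). The gripper opens to 85 mm and grips with 20 to 120 N. Pads are 22 mm wide; open, the fingers measure 114 mm over their backs; the gripper's body (76 mm by 85 mm) begins 54 mm behind the grasp point. The pads swing forward as they close: fully open they stand 13 mm farther back than shut.
Start: joints at [1.05, 0.477, 0.022, 1.555, -0.011, 1.109, -0.083], TCP at [0.271, -0.618, 0.231] pointing down, gripper open.
Joint ranges: [-2.96, 2.96], [-0.34, 2.1], [-1.41, 1.46], [0.24, 2.44], [-1.37, 4.51], [0.17, 1.92], [-2.96, 2.96]. Speed limits (rad/s): [2.39, 2.39, 3.14, 3.14, 3.14, 3.14, 3.14].

## Interface

Orientations are given as a rotation vector (axis times angle).
In Python, from bench import r, grab_frame gives the robot as it stands. The module is installed in compiled form; this text tells all that it offers.
- The arm moves only by the tool send_rows, never from a script. Its argument "series" is a list of rows, each a list of 2 entries, a list of its own where there are three numbers: the shift along the tool's x, y, z in m, then the turn, a rotation vector about the tool's x, y, z in units of 5 degrees (1.0 is 5 degrees). A call has 1 to 20 rows; each row shifts and turns the commanded pose from where the row before left it, along the tool's axes as they then stand; what a row does not reach is not made up. A row lasts 1/8 s, in which the tool goes at most 62.5 mm and 10.7 degrees, less where a joint would pass 70% of its speed; a pose out of reach is approached as far as the arm can. A call is refused whole if a number of a shift passes 0.0625 or a number of a turn 1, either way. A call with a gripper value outside its range is refused whole. "fingers" is the closure in counts, from 0 (fully open) to 255 (shut), set as the call begins (left out, the last holds). The fingers move at their own pace and stop on an object; "grip_force" is the grip in N (left out, the last holds). Time passes only in rows, so rows that do not move let the fingers close. It gives the time, the measured TCP pose, the force and the opening at its end, in the units of the state.
- r.get_obs(): the state, without advancing time (a new reading comes with each control period).
- grab_frame(name): name is "scene" or "side" or "wrist"; returns a dict with "frame" (480x640x3 uint8, red, green, blue), "fx", "fy", "cx", "cy" (pixels), "origin" and "rotation" of the camera in the world; the wrist camera has in their place "T_tool_cam" (4x4, takes a point from camera to tool coordinates, whose origin is the TCP and whose axes are the tool frame's). Camera axes: x right, y down, z forward; pixel columns grow to the right and rows downward; lengths in m; the calibration is good to about 2 mm. A picture is of the moment at which its call begins: read the wrist's pose just before it. There is no depth.
- r.hand_in(): hands the job in, once; it reports no verdict.
The state is a dict: "clock": time; "joints": joint angles; "qvel": joint speeds; "tau": joint torques, N m; "tcp_pos": TCP position; "orientation": TCP orientation; "contact_force": force on the tool from outside, world axes, zero at the start; "moment": the same for the moment, N m; "grip_width": finger opening in m.
Only numpy, scipy, OpenCV 4.12 (cv2) and the standard library are available. Lean on these libraries where they do the work, as an engineer would, in place of code of your own. Each camera call takes 0.05 s, during which the arm holds its last target.

## Working session

There is one attempt and no reset: what is moved stays moved. The work goes in short steps, Python scripts to look and compute and a tool call to move; the robot and the scene stay as the last step left them, time stands still between calls to the robot, and variables do not carry over. Pictures are saved under pics/ and viewed, and the job is handed in when it is done.

Besides the shell and the picture viewer there is one more tool, called after "Call:" as a command line: name --argument value ..., lists and objects as JSON in quotes. send_rows: Moves the arm, as the interface text tells. Its arguments: {"type":"object","properties":{"series":{"type":"array"},"fingers":{"type":"number"},"grip_force":{"type":"number"}},"required":["series"]}

```bash
mkdir -p pics
cat > h.py <<'E'
import numpy as np,cv2,json
from bench import r, grab_frame
from scipy.spatial.transform import Rotation as R
def snap(n,fn):
    o=r.get_obs(); f=grab_frame(n)
    cv2.imwrite('pics/'+fn+'.png',f['frame'][:,:,::-1])
    if n=='wrist':
        T=np.eye(4);T[:3,:3]=R.from_rotvec(o['orientation']).as_matrix();T[:3,3]=o['tcp_pos']
        C=T@np.array(f['T_tool_cam']); f['origin']=C[:3,3]; f['rotation']=C[:3,:3]
    np.savez('pics/'+fn+'.npz',frame=f['frame'],k=[f['fx'],f['fy'],f['cx'],f['cy']],o=np.array(f['origin']),R=np.array(f['rotation']))
    return f
def load(fn): return np.load('pics/'+fn+'.npz')
def ray(d,u,v):
    k=d['k'];x=d['R']@np.array([(u-k[2])/k[0],(v-k[3])/k[1],1]);return d['o'],x/np.linalg.norm(x)
def onz(d,u,v,z):
    o,x=ray(d,u,v);return o+x*(z-o[2])/x[2]
def proj(d,p):
    c=d['R'].T@(np.array(p)-d['o']);k=d['k'];return k[0]*c[0]/c[2]+k[2],k[1]*c[1]/c[2]+k[3]
def two(d1,a,d2,b):
    o1,x1=ray(d1,*a);o2,x2=ray(d2,*b)
    A=np.stack([x1,-x2],1);s=np.linalg.lstsq(A,o2-o1,rcond=None)[0]
    p,q=o1+s[0]*x1,o2+s[1]*x2;return (p+q)/2,np.linalg.norm(p-q)
E
python3 - <<'E'
from h import *
for n in ['scene','side','wrist']:
    f=snap(n,n+'0'); print(n,f['fx'],np.round(f['origin'],3),np.round(f['rotation'],3).tolist())
print(r.get_obs())
E
```

```text
scene 613.913961043503 [-0.002  0.329  0.636] [-1.334, 2.134, -1.006]
side 482.60607301986187 [ 0.178 -0.583  0.568] [-2.104, 0.614, -0.342]
wrist 432.640519677965 [ 0.34  -0.588  0.373] [[0.401, -0.875, -0.271], [-0.916, -0.383, -0.117], [-0.001, 0.296, -0.955]]
{'clock': 0.15, 'joints': array([ 1.04990112,  0.47763589,  0.02233187,  1.55621611, -0.01153879,
        1.10925776, -0.08311711]), 'qvel': array([-0.00156843, -0.00464242,  0.00021567, -0.00309685, -0.00106333,
       -0.00181687,  0.00108012]), 'tau': array([ 2.59940301e-03, -5.96923649e+01,  1.61001485e+00, -2.81491399e+01,
        1.26019889e-02,  6.53513285e-03,  2.95334157e-08]), 'tcp_pos': array([ 0.2706263 , -0.61788815,  0.23053501]), 'orientation': array([-2.62894399e+00,  1.71865469e+00,  1.87421898e-03]), 'contact_force': array([ 0.56553311, -0.29309592,  0.63260463]), 'moment': array([-0.03214063,  0.02840194,  0.03311995]), 'grip_width': 0.08539309750064195}
```

```bash
python3 - <<'E'
s=open('h.py').read()
s=s.replace("    np.savez","    if np.size(f['rotation'])==3: f['rotation']=R.from_rotvec(f['rotation']).as_matrix()\n    np.savez")
open('h.py','w').write(s)
E
python3 - <<'E'
from h import *
for n in ['scene','side']:
    d=dict(load(n+'0')); d['R']=R.from_rotvec(d['R']).as_matrix(); np.savez('pics/'+n+'0.npz',**d); print(np.round(d['R'][:,2],2))
E
```

```text
[ 0.68 -0.35 -0.65]
[ 0.46  0.69 -0.56]
```

View pics/scene0.png

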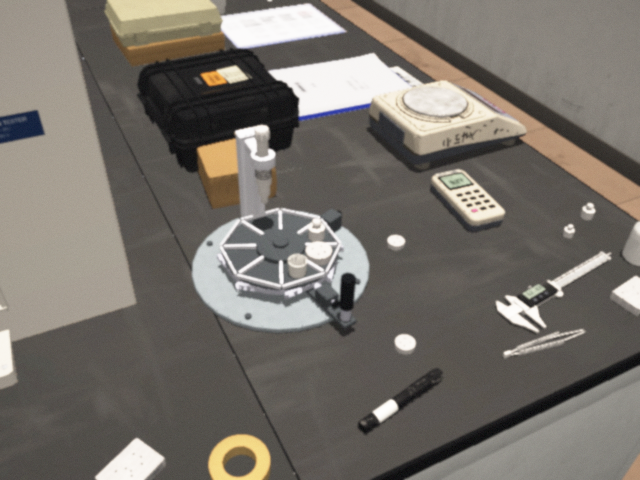

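View pics/side0.png

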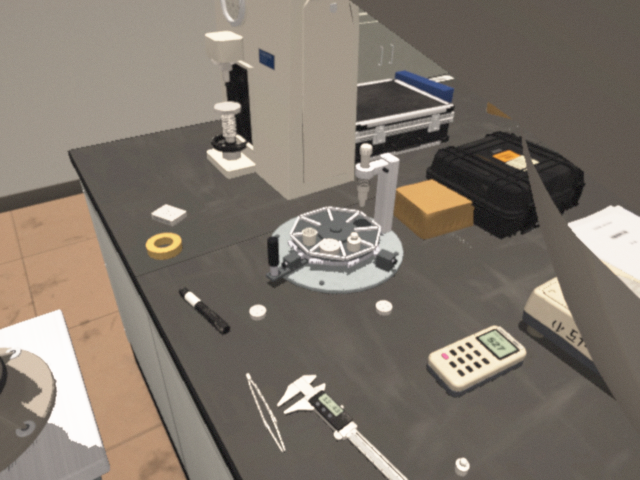

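View pics/wrist0.png

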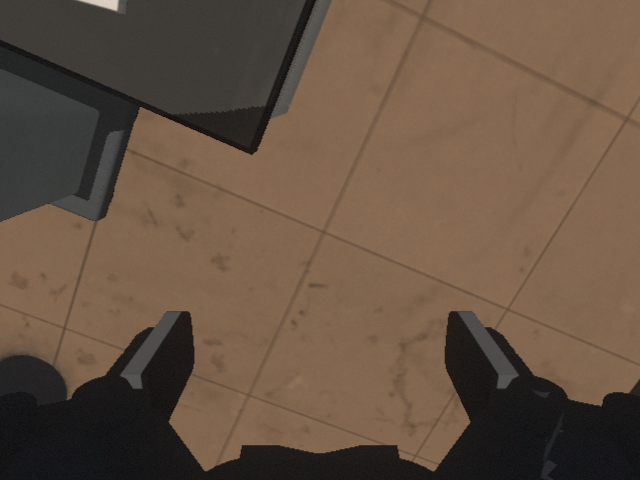

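Run:
```python
from h import *
a=load('scene0')['frame'][120:335,180:380,::-1]; b=load('side0')['frame'][135:295,250:420,::-1]
cv2.imwrite('pics/zs.png',cv2.resize(a,None,fx=2.75,fy=2.75,interpolation=3)); cv2.imwrite('pics/zd.png',cv2.resize(b,None,fx=3.5,fy=3.5,interpolation=3))
```

```text
(no output)
```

View pics/zs.png

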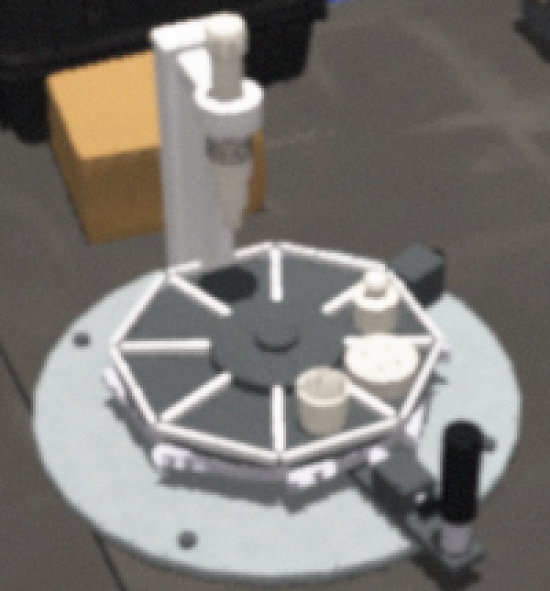

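View pics/zd.png

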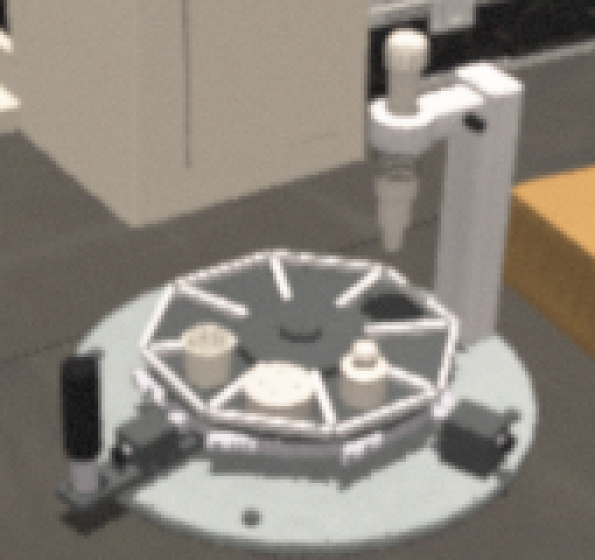

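Run:
```python
from h import *
s=load('scene0');d=load('side0')
S=lambda x,y:(180+(x-.9)/2.75,120+(y-.9)/2.75); D=lambda x,y:(250+(x-1.2)/3.5,135+(y-1.2)/3.5)
P={}
for n,a,b in [('hub',(278,327),(302,326)),('ptip',(228,231),(393,250)),('probetop',(226,18),(406,32)),
 ('disc',(381,362),(281,382)),('cuptop',(323,383),(210,338)),('weightknob',(376,275),(367,345)),('htop',(462,428),(82,358)),('hbot',(458,524),(84,455))]:
    p,e=two(s,S(*a),d,D(*b)); P[n]=p; print(n,np.round(p,4),'gap',round(e,4))
# base outline
for nm,c in (('s',s),('d',d)):
    hsv=cv2.cvtColor(c['frame'],cv2.COLOR_RGB2HSV)
    f=c['frame'].astype(int); m=((f[...,2]-f[...,0]>3)&(f.sum(2)>330)).astype('uint8')
    n,l,st,_=cv2.connectedComponentsWithStats(m); 
    i=1+np.argmax(st[1:,4]); hull=cv2.convexHull(np.argwhere(l==i)[:,::-1].astype(np.float32))[:,0]
    print(nm,st[i])
    for z in (.006,.012):
        q=np.array([onz(c,*h,z)[:2] for h in hull]); (cx,cy),rr=cv2.minEnclosingCircle(q.astype(np.float32)); print(z,cx,cy,rr)
h=P['hub'][:2]
for n,p in P.items():
    v=p[:2]-h; print(n,round(np.hypot(*v),4),round(np.degrees(np.arctan2(v[1],v[0])),1))
```

```text
hub [0.6409 0.0494 0.0538] gap 0.006
ptip [0.7028 0.0523 0.0799] gap 0.0019
probetop [0.6987 0.0501 0.2137] gap 0.0023
disc [0.598  0.0102 0.052 ] gap 0.0007
cuptop [0.5809 0.0515 0.0642] gap 0.0028
weightknob [ 0.6404 -0.0083  0.0727] gap 0.0025
htop [0.4891 0.0237 0.1001] gap 0.0013
hbot [0.4869 0.024  0.0397] gap 0.0013
s [ 192  221  138  110 4731]
0.006 0.6411018371582031 0.06519121676683426 0.13473619520664215
0.012 0.6349705457687378 0.06770104169845581 0.1334533393383026
d [428  79  11   4  13]
0.006 1.6008424758911133 0.7653796672821045 0.02480044774711132
0.012 1.5856547355651855 0.7509836554527283 0.024536723271012306
hub 0.0 0.0
ptip 0.062 2.7
probetop 0.0578 0.7
disc 0.0581 -137.5
cuptop 0.06 178.0
weightknob 0.0577 -90.5
htop 0.1539 -170.4
hbot 0.1561 -170.7
```

Run:
```python
from h import *
s=load('scene0');d=load('side0')
print('tower',onz(d,290,194,0),onz(s,133,300,0), 'box',onz(s,272,195,0))
o=r.get_obs();M=R.from_rotvec(o['orientation']).as_matrix()
print(np.round(M,3)); x=M[:,0]; yaw=np.degrees(np.arctan2(x[1],x[0])); print('yaw',yaw)
t=np.array([.487,.024,.20]); dl=t-o['tcp_pos']; print(dl, M.T@dl, 'to yaw 99.5/-80.5')
print(np.round(load('wrist0')['o']-o['tcp_pos'],3))
```

```text
tower [0.67499448 0.28973911 0.        ] [0.66865503 0.27215254 0.        ] box [ 0.82282036 -0.01292236  0.        ]
[[ 0.401 -0.916 -0.001]
 [-0.916 -0.401  0.001]
 [-0.001  0.    -1.   ]]
yaw -66.34877376597154
[ 0.2163737   0.64188815 -0.03053501] [-0.50112725 -0.4557061   0.03120561] to yaw 99.5/-80.5
[0.069 0.03  0.143]
```

Call:
send_rows --series '[[[-0.042,-0.038,0.0],[0,0,0]],[[-0.042,-0.038,0.0],[0,0,0]],[[-0.042,-0.038,0.0],[0,0,0]],[[-0.042,-0.038,0.0],[0,0,0]],[[-0.042,-0.038,0.0],[0,0,0]],[[-0.042,-0.038,0.0],[0,0,0]],[[-0.042,-0.038,0.0],[0,0,0]],[[-0.042,-0.038,0.0],[0,0,0]],[[-0.042,-0.038,0.0],[0,0,0]],[[-0.042,-0.038,0.0],[0,0,0]],[[-0.042,-0.038,0.0],[0,0,0]],[[-0.039,-0.038,0.0],[0,0,0]],[[0,0,0],[0,0,0.95]],[[0,0,0],[0,0,0.95]],[[0,0,0],[0,0,0.95]],[[0,0,0],[0,0,0]]]' --fingers 0 --grip_force 30

```text
clock: 2.15
tcp_pos: [0.4873, 0.0235, 0.2311]
orientation: [2.397, -2.031, -0.0]
contact_force: [0.7, 0.5, -0.6]
grip_width: 0.0858
```

Run:
```python
from h import *
snap('wrist','w1');snap('scene','s1');o=r.get_obs();print(o['clock'],o['tcp_pos'],o['orientation'],o['joints'])
```

```text
2.25 [0.4874083  0.02350707 0.23121214] [ 2.39754293e+00 -2.02983024e+00 -1.54136898e-04] [ 0.15873935  0.19383795 -0.3771054   1.97019609  0.08483719  0.99273347
 -1.66345442]
```

View pics/w1.png

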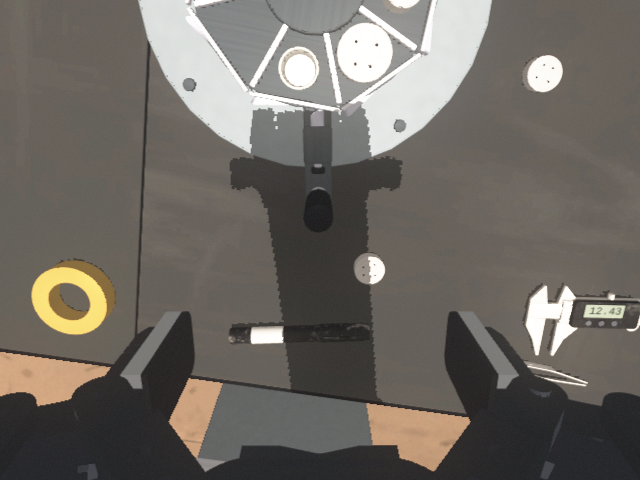

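Run:
```python
from h import *
w=load('w1');s=load('scene0');d=load('side0');s1=load('s1')
print(proj(w,(.488,.0237,.098)),proj(w,(.488,.0237,.044)), proj(w,(.641,.05,.05)))
z=np.vstack
crop=w['frame'][170:250,270:370,::-1]; cv2.imwrite('pics/z1.png',cv2.resize(crop,None,fx=6,fy=6,interpolation=3))
m=(w['frame'].sum(2)<75)[180:240,295:345]; ys,xs=np.nonzero(m); print(xs.min()+295,xs.max()+295,ys.min()+180,ys.max()+180)
p=onz(w,300,68,.064);print('cup',p); print('disc',onz(w,365,52,.054))
```

```text
(np.float64(318.81076106123174), np.float64(219.44474782287486)) (np.float64(318.84478038307805), np.float64(201.2634903144743)) (np.float64(317.4277753190239), np.float64(-26.789966344200906))Traceback (most recent call last):
  File "<stdin>", line 6, in <module>
    return umr_minimum(a, axis, None, out, keepdims, initial, where)
ValueError: zero-size array to reduction operation minimum which has no identity
```

View pics/z1.png

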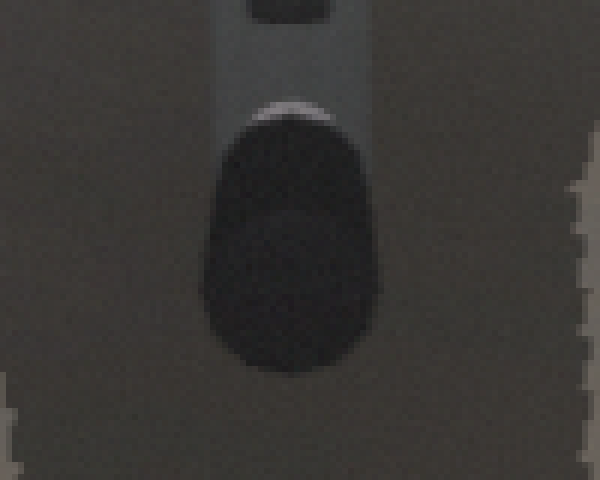

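Call:
send_rows --series '[[[0,-0.0015,0.05],[0,0,0]],[[0,0,0.05],[0,0,0]],[[0,0,0.045],[0,0,0]],[[0,0,0.03],[0,0,0]],[[0,0,0],[0,0,0]]]'

```text
clock: 2.88
tcp_pos: [0.4873, 0.0236, 0.0545]
orientation: [2.395, -2.028, -0.005]
contact_force: [-0.3, -0.8, 0.8]
grip_width: 0.0855
```

Call:
send_rows --series '[[[0,0,0],[0,0,0]],[[0,0,0],[0,0,0]],[[0,0,0],[0,0,0]],[[0,0,0],[0,0,0]],[[0,0,0],[0,0,0]],[[0,0,0],[0,0,0]]]' --fingers 255 --grip_force 25

```text
clock: 3.62
tcp_pos: [0.4895, 0.0238, 0.0571]
orientation: [-2.396, 2.032, -0.002]
contact_force: [-0.9, -0.2, 6.8]
grip_width: 0.019
```

Run:
```python
from h import *
snap('side','d2');o=r.get_obs();print(o['clock'],o['tcp_pos'],o['orientation'],o['joints'],o['contact_force'])
a=load('d2')['frame'][135:295,240:420,::-1];cv2.imwrite('pics/zd2.png',cv2.resize(a,None,fx=3.5,fy=3.5,interpolation=3))
M=R.from_rotvec(o['orientation']).as_matrix();print(np.degrees(np.arctan2(M[1,0],M[0,0])))
c=np.array([.641,.0505]);p=o['tcp_pos'][:2]-c;print(np.hypot(*p),np.degrees(np.arctan2(p[1],p[0]))%360)
for a in (-5,5):
    t=np.radians(a);q=np.array([[np.cos(t),-np.sin(t)],[np.sin(t),np.cos(t)]])@p-p
    print(a,M.T@np.r_[q,0])
```

```text
3.675 [0.48952573 0.02381244 0.05710865] [-2.3954055e+00  2.0315873e+00 -1.5502139e-03] [ 0.08843196  0.45041672 -0.3203715   2.11168898  0.24150498  0.61224288
 -1.80739022] [-1.44062524 -0.75311602  7.05351007]
-80.60378623968671
0.1538072865192188 189.99213554063076
-5 [-1.34105499e-02 -4.45833914e-04 -3.65927537e-06]
5 [ 1.33983753e-02 -7.24668313e-04  5.01204013e-06]
```

View pics/zd2.png

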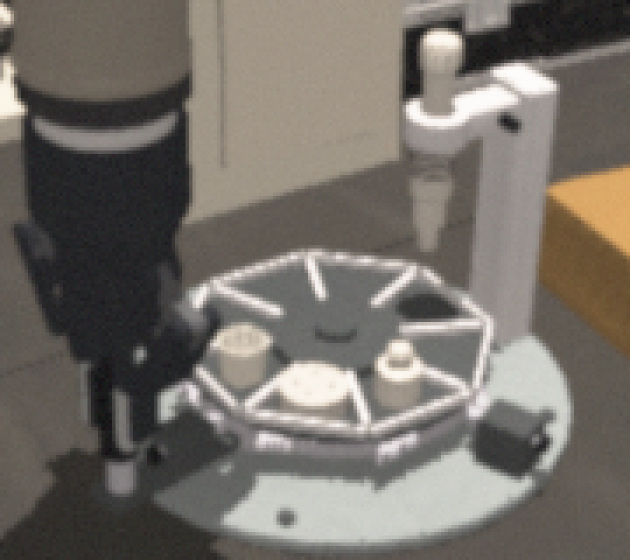

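Call:
send_rows --series '[[[-0.0135,-0.0006,0],[0,0,1]],[[-0.0135,-0.0006,0],[0,0,1]],[[-0.0135,-0.0006,0],[0,0,1]],[[-0.0135,-0.0006,0],[0,0,1]],[[0,0,0],[0,0,0]]]'

```text
clock: 4.3
tcp_pos: [0.4892, 0.0789, 0.0571]
orientation: [2.007, -2.417, -0.001]
contact_force: [-4.3, 0.0, 11.2]
grip_width: 0.0195
```

```bash
cat > st.py <<'E'
from h import *
o=r.get_obs();print(o['clock'],np.round(o['tcp_pos'],4),'J',np.round(o['joints'],2),'F',np.round(o['contact_force'],1),np.round(o['moment'],1))
M=R.from_rotvec(o['orientation']).as_matrix();print('yaw',np.degrees(np.arctan2(M[1,0],M[0,0])))
c=np.array([.641,.0505]);p=o['tcp_pos'][:2]-c;a=np.arctan2(p[1],p[0]);print(np.hypot(*p),np.degrees(a)%360)
f=o['contact_force'];print('Fr,Ft(ccw)',f[0]*np.cos(a)+f[1]*np.sin(a),-f[0]*np.sin(a)+f[1]*np.cos(a))
E
python3 st.py
```

```text
4.3 [0.4892 0.0789 0.0571] J [-0.09  0.45 -0.24  2.1   0.18  0.61 -2.21] F [-4.3  0.  11.2] [ 0.   0.9 -0.2]
yaw -100.5783549590166
0.15442116069611803 169.40315030163103
Fr,Ft(ccw) 4.22479083025907 0.7558561336658224
```

Call:
send_rows --series '[[[-0.0135,-0.0006,0],[0,0,1]],[[-0.0135,-0.0006,0],[0,0,1]]]'

```text
clock: 4.55
tcp_pos: [0.4957, 0.1037, 0.057]
orientation: [1.784, -2.584, -0.001]
contact_force: [-5.3, -1.1, 12.3]
grip_width: 0.0194
```

```bash
python3 st.py
```

```text
4.55 [0.4957 0.1037 0.057 ] J [-0.17  0.46 -0.19  2.08  0.15  0.62 -2.4 ] F [-5.3 -1.1 12.3] [-0.3  1.  -0. ]
yaw -110.76606688549286
0.154725635175635 159.8801640047152
Fr,Ft(ccw) 4.572019584159167 2.8831509620686075
```

Call:
send_rows --series '[[[-0.0135,-0.0006,0],[0,0,1]]]'

```text
clock: 4.68
tcp_pos: [0.501, 0.1168, 0.0571]
orientation: [1.67, -2.659, -0.001]
contact_force: [-5.6, 0.4, 10.4]
grip_width: 0.0195
```

```bash
python3 st.py
```

```text
4.675 [0.501  0.1168 0.0571] J [-0.21  0.47 -0.17  2.06  0.13  0.62 -2.49] F [-5.6  0.4 10.4] [ 0.1  0.9 -0.1]
yaw -115.74702003486844
0.15485320208457898 154.66032649617307
Fr,Ft(ccw) 5.2078705840486155 2.043350892169616
```

Call:
send_rows --series '[[[-0.0135,0,0],[0,0,1]]]'

```text
clock: 4.8
tcp_pos: [0.5072, 0.1289, 0.0571]
orientation: [1.553, -2.729, -0.001]
contact_force: [-11.6, -22.0, 13.2]
grip_width: 0.0193
```

```bash
python3 st.py
```

```text
4.8 [0.5072 0.1289 0.0571] J [-0.25  0.48 -0.15  2.04  0.12  0.63 -2.58] F [-11.6 -22.   13.2] [-5.9  3.  -0. ]
yaw -120.72528519326814
0.15507207566541162 149.6183268810824
Fr,Ft(ccw) -1.1453569559031642 24.824326979092255
```

Call:
send_rows --series '[[[-0.0135,-0.0006,0],[0,0,1]]]'

```text
clock: 4.92
tcp_pos: [0.5075, 0.1284, 0.056]
orientation: [1.415, -2.778, 0.011]
contact_force: [-34.8, -44.8, 48.7]
grip_width: 0.0194
```

```bash
python3 st.py
```

```text
4.925 [0.5075 0.1284 0.056 ] J [-0.28  0.49 -0.12  2.03  0.1   0.66 -2.67] F [-34.8 -44.8  48.7] [-8.7  6.8  0.2]
yaw -126.01928750480148
0.15452675263662427 149.7324098509151
Fr,Ft(ccw) 7.475700406818966 56.28830535495976
```

Call:
send_rows --series '[[[0.0135,-0.0006,0],[0,0,-1]],[[0.0135,-0.0006,0],[0,0,-1]],[[0.0135,-0.0006,0],[0,0,-1]],[[0.0135,-0.0006,0],[0,0,-1]],[[0.0135,-0.0006,0],[0,0,-1]],[[0.0135,-0.0006,0],[0,0,-1]],[[0.0135,-0.0006,0],[0,0,-1]],[[0.0135,-0.0006,0],[0,0,-1]],[[0.0135,-0.0006,0],[0,0,-1]],[[0.0135,-0.0006,0],[0,0,-1]]]'

```text
clock: 6.18
tcp_pos: [0.4932, 0.0116, 0.0564]
orientation: [-2.482, 1.919, -0.002]
contact_force: [6.0, 3.9, -8.7]
grip_width: 0.0189
```

```bash
python3 st.py; python3 -c "
from h import *
snap('side','d3')
a=load('d3')['frame'][135:295,240:420,::-1];cv2.imwrite('pics/zd3.png',cv2.resize(a,None,fx=3.5,fy=3.5,interpolation=3))"
```

```text
6.175 [0.4932 0.0116 0.0564] J [ 0.13  0.46 -0.34  2.11  0.26  0.61 -1.7 ] F [ 6.   3.9 -8.7] [ 0.7 -1.1 -0.1]
yaw -75.42497391677796
0.15287515072523872 194.74730393992982
Fr,Ft(ccw) -6.768269597004331 -2.2214409359603233
```

View pics/zd3.png

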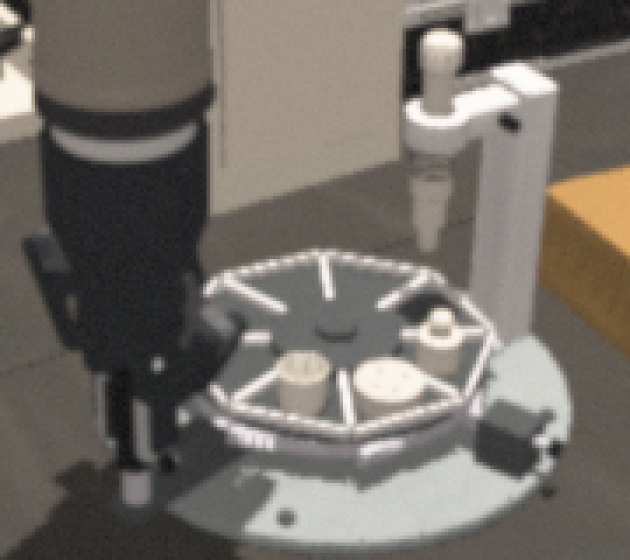

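Call:
send_rows --series '[[[0.0135,0.0002,0],[0,0,-1]],[[0.0135,0.0002,0],[0,0,-1]],[[0,0,0],[0,0,0]],[[0,0,0],[0,0,0]]]'

```text
clock: 6.72
tcp_pos: [0.5024, -0.0134, 0.0565]
orientation: [-2.636, 1.697, -0.006]
contact_force: [10.9, 5.1, -13.8]
grip_width: 0.0187
```

```bash
python3 st.py
```

```text
6.725 [ 0.5024 -0.0134  0.0565] J [ 0.22  0.47 -0.38  2.08  0.29  0.63 -1.51] F [ 10.9   5.1 -13.8] [ 0.7 -2.  -0. ]
yaw -65.54746807725917
0.1526393173613699 204.76861153540293
Fr,Ft(ccw) -12.08497827583627 -0.07583090247584945
```

```bash
cat > cr.py <<'E'
import sys
from h import *
t=sys.argv[1]
snap('scene','s'+t);snap('side','d'+t)
a=load('s'+t)['frame'][195:325,185:375,::-1]; b=load('d'+t)['frame'][170:290,255:415,::-1]
cv2.imwrite('pics/c'+t+'.png',np.hstack([cv2.resize(a,(395,270),interpolation=3),cv2.resize(b,(360,270),interpolation=3)]))
E
python3 cr.py 4
```

```text
(no output)
```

View pics/c4.png

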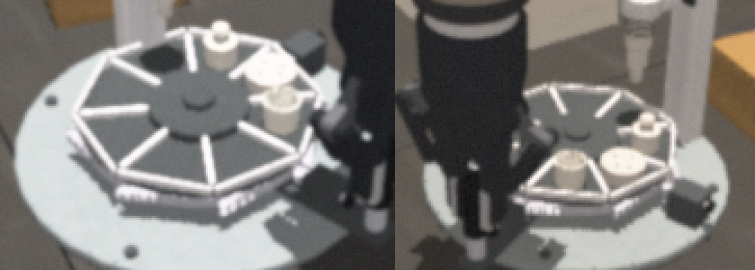

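```bash
cat > ang.py <<'E'
import sys
from h import *
t=sys.argv[1];c=np.array([.641,.0505])
# disc: bright blobs colour; print candidates per view
for nm,zz in (('s',.054),('d',.054)):
    D=load(nm+t); f=D['frame'].astype(int)
    ok=np.zeros(f.shape[:2],bool)
    ys,xs=np.mgrid[0:480,0:640]
    m=((f.min(2)>165)&(f[...,0]-f[...,2]>8)).astype('uint8')
    n,l,st,ce=cv2.connectedComponentsWithStats(m)
    for i in range(1,n):
        if st[i,4]<25: continue
        p=onz(D,*ce[i],zz)[:2]-c
        if np.hypot(*p)<.1: print(nm,st[i].tolist(),np.round(ce[i],1),round(np.hypot(*p),4),round(np.degrees(np.arctan2(p[1],p[0])),1))
E
python3 ang.py 0;python3 ang.py 4
python3 -c "
from h import *
print(two(load('s4'),(315.8,227.7),load('d4'),(357.2,241.1)))"
```

```text
s [285, 205, 14, 12, 71] [291.2 210.7] 0.0749 -36.7
s [282, 212, 18, 9, 35] [289.7 217.3] 0.058 -37.9
s [302, 230, 29, 21, 266] [319.  241.2] 0.0567 -116.6
d [313, 207, 18, 14, 61] [323.2 212.1] 0.0572 83.4
d [328, 207, 28, 15, 75] [344.  211.3] 0.0579 39.9
d [354, 219, 27, 22, 179] [369.6 226.6] 0.0643 -33.4
d [311, 236, 67, 23, 570] [346.7 245.6] 0.0665 -108.6
(array([ 0.6460169 , -0.01029243,  0.05346376]), np.float64(0.0011331172409700962))Traceback (most recent call last):
  File "ang.py", line 6, in <module>
    D=load(nm+t); f=D['frame'].astype(int)
  File "h.py", line 13, in load
    def load(fn): return np.load('pics/'+fn+'.npz')
                         ~~~~~~~^^^^^^^^^^^^^^^^^^^
    fid = stack.enter_context(open(os.fspath(file), "rb"))
                              ~~~~^^^^^^^^^^^^^^^^^^^^^^^
FileNotFoundError: [Errno 2] No such file or directory: 'pics/s0.npz'
```

Call:
send_rows --series '[[[-0.0135,0.0004,0],[0,0,1]],[[-0.0135,0.0004,0],[0,0,1]],[[-0.0135,-0.0006,0],[0,0,1]],[[-0.0135,-0.0006,0],[0,0,1]],[[-0.0135,-0.0006,0],[0,0,1]],[[-0.0135,-0.0006,0],[0,0,1]],[[-0.0135,-0.0006,0],[0,0,1]],[[-0.0135,-0.0006,0],[0,0,1]],[[-0.0135,-0.0006,0],[0,0,1]],[[-0.0135,-0.0006,0],[0,0,1]],[[0,0,0],[0,0,0]]]'

```text
clock: 8.2
tcp_pos: [0.5011, 0.1154, 0.0565]
orientation: [-1.672, 2.655, -0.003]
contact_force: [5.6, -0.9, -5.7]
grip_width: 0.0191
```

```bash
python3 st.py; python3 cr.py 5
```

```text
8.2 [0.5011 0.1154 0.0565] J [-0.21  0.47 -0.17  2.07  0.14  0.61 -2.49] F [ 5.6 -0.9 -5.7] [-0.5 -1.3  0. ]
yaw -115.61012402837487
0.15424824449107555 155.10010515997587
Fr,Ft(ccw) -5.4226846007079805 -1.5141879709940742
```

View pics/c5.png

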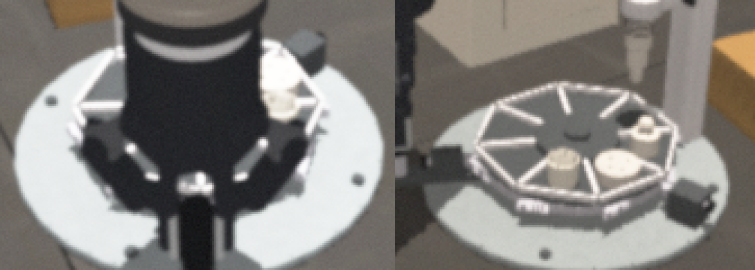

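Call:
send_rows --series '[[[-0.0135,0,0],[0,0,1]],[[0,0,0],[0,0,0]]]'

```text
clock: 8.55
tcp_pos: [0.5067, 0.1269, 0.0565]
orientation: [-1.553, 2.727, -0.003]
contact_force: [5.2, -2.9, -4.2]
grip_width: 0.0191
```

```bash
python3 st.py
```

```text
8.55 [0.5067 0.1269 0.0565] J [-0.25  0.47 -0.15  2.05  0.12  0.62 -2.58] F [ 5.2 -2.9 -4.2] [-0.6 -1.2 -0. ]
yaw -120.67686948735567
0.15446707425306308 150.36013144605653
Fr,Ft(ccw) -5.895854883544203 -0.05262654635042763
```

Call:
send_rows --series '[[[0.0135,-0.0004,0],[0,0,-1]],[[0.0135,-0.0004,0],[0,0,-1]],[[0.0135,-0.0004,0],[0,0,-1]],[[0.0135,-0.0004,0],[0,0,-1]],[[0.0135,-0.0004,0],[0,0,-1]],[[0.0135,-0.0004,0],[0,0,-1]],[[0.0135,-0.0004,0],[0,0,-1]],[[0.0135,-0.0004,0],[0,0,-1]],[[0.0135,-0.0004,0],[0,0,-1]],[[0.0135,-0.0004,0],[0,0,-1]],[[0.0125,-0.0002,0],[0,0,-1]],[[0,0,0],[0,0,0]],[[0,0,0],[0,0,0]]]'

```text
clock: 10.18
tcp_pos: [0.5006, -0.0115, 0.057]
orientation: [-2.632, 1.694, -0.012]
contact_force: [17.7, 6.7, -19.8]
grip_width: 0.0194
```

```bash
python3 st.py; python3 cr.py 6
```

```text
10.175 [ 0.5006 -0.0115  0.057 ] J [ 0.22  0.47 -0.38  2.09  0.29  0.62 -1.51] F [ 17.7   6.7 -19.8] [ 1.4 -3.5 -0.1]
yaw -65.51341047790388
0.153451765661663 203.8321290125938
Fr,Ft(ccw) -18.928161237223634 1.054814113148276
```

View pics/c6.png

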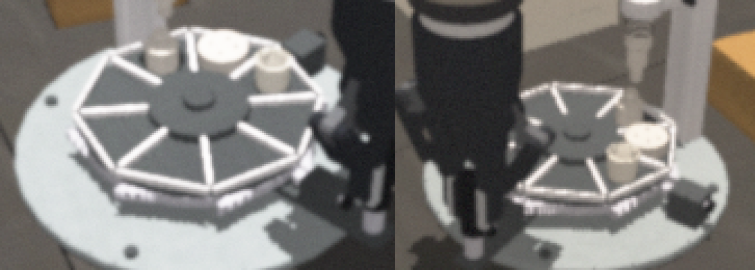

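Call:
send_rows --series '[[[0.003,0.003,0],[0,0,-0.2]],[[0,0,0],[0,0,0]],[[0,0,0],[0,0,0]]]'

```text
clock: 10.65
tcp_pos: [0.5007, -0.0142, 0.0576]
orientation: [-2.646, 1.667, -0.015]
contact_force: [21.3, 9.2, -21.2]
grip_width: 0.0191
```

```bash
python3 st.py
```

```text
10.65 [ 0.5007 -0.0142  0.0576] J [ 0.23  0.47 -0.39  2.09  0.29  0.62 -1.49] F [ 21.3   9.2 -21.2] [ 1.9 -4.1  0. ]
yaw -64.42189294456485
0.15446900441546244 204.76105052915096
Fr,Ft(ccw) -23.190357844505606 0.6164986333396367
```

Call:
send_rows --series '[[[0,-0.004,0],[0,0,0]],[[0,0,0],[0,0,0]]]'

```text
clock: 10.9
tcp_pos: [0.5007, -0.0143, 0.0574]
orientation: [-2.651, 1.672, -0.008]
contact_force: [9.4, 5.4, -5.1]
grip_width: 0.0195
```

```bash
python3 st.py
```

```text
10.9 [ 0.5007 -0.0143  0.0574] J [ 0.22  0.47 -0.39  2.09  0.29  0.63 -1.49] F [ 9.4  5.4 -5.1] [ 1.1 -1.9  0.1]
yaw -64.4880845897236
0.15451326879149946 204.79359004464888
Fr,Ft(ccw) -10.745844357636734 -0.9314422048382238
```

Call:
send_rows --series '[[[-0.0135,-0.0016,0],[0,0,1]],[[-0.0135,-0.0016,0],[0,0,1]],[[-0.0135,-0.0006,0],[0,0,1]],[[-0.0135,-0.0006,0],[0,0,1]],[[-0.0135,-0.0006,0],[0,0,1]],[[-0.0135,-0.0006,0],[0,0,1]],[[-0.0135,-0.0006,0],[0,0,1]],[[-0.0135,-0.0006,0],[0,0,1]],[[-0.0135,-0.0006,0],[0,0,1]],[[-0.0135,-0.0006,0],[0,0,1]],[[-0.0125,-0.0006,0],[0,0,1]],[[0,0,0],[0,0,0]]]'

```text
clock: 12.4
tcp_pos: [0.5049, 0.1272, 0.0573]
orientation: [-1.581, 2.71, -0.001]
contact_force: [1.2, -0.2, 8.1]
grip_width: 0.0194
```

```bash
python3 st.py; python3 cr.py 7
```

```text
12.4 [0.5049 0.1272 0.0573] J [-0.24  0.47 -0.16  2.05  0.12  0.62 -2.56] F [ 1.2 -0.2  8.1] [-0.2 -0.5  0.1]
yaw -119.47833927743513
0.1562093751857759 150.60954046842443
Fr,Ft(ccw) -1.1733466749138788 -0.4421778826550459
```

View pics/c7.png

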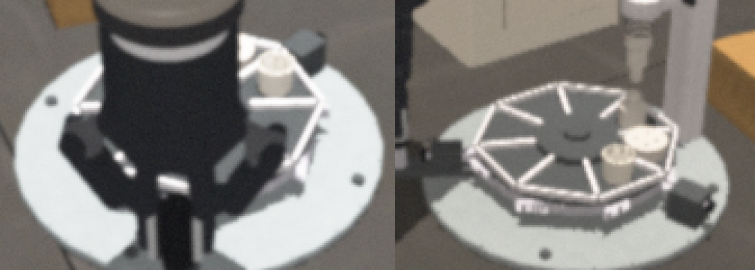

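Call:
send_rows --series '[[[0.0135,-0.0006,0],[0,0,-1]],[[0.0135,-0.0006,0],[0,0,-1]],[[0.0135,-0.0006,0],[0,0,-1]],[[0.0135,-0.0006,0],[0,0,-1]],[[0.0135,-0.0006,0],[0,0,-1]],[[0.0135,-0.0006,0],[0,0,-1]],[[0.0135,-0.0006,0],[0,0,-1]],[[0.0135,-0.0006,0],[0,0,-1]],[[0.0135,-0.0006,0],[0,0,-1]],[[0.0135,-0.0006,0],[0,0,-1]],[[0.0125,-0.0006,0],[0,0,-1]],[[0,0,0],[0,0,0]],[[0,0,0],[0,0,0]]]'

```text
clock: 14.12
tcp_pos: [0.501, -0.0151, 0.0574]
orientation: [-2.652, 1.673, -0.008]
contact_force: [8.1, 3.3, -2.1]
grip_width: 0.0195
```

```bash
python3 st.py; python3 cr.py 8
```

```text
14.125 [ 0.501  -0.0151  0.0574] J [ 0.22  0.47 -0.39  2.09  0.29  0.63 -1.49] F [ 8.1  3.3 -2.1] [ 0.7 -1.7 -0.1]
yaw -64.49548192353004
0.15461895353155009 205.11791740409745
Fr,Ft(ccw) -8.681256733363256 0.4476466811750335
```

View pics/c8.png

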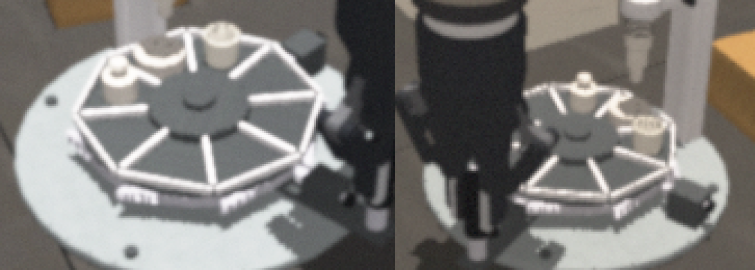

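```bash
cat > zz.py <<'E'
import sys
from h import *
t=sys.argv[1]
a=load('s'+t)['frame'][150:250,220:330,::-1]; b=load('d'+t)['frame'][170:250,310:400,::-1]
cv2.imwrite('pics/y'+t+'.png',np.hstack([cv2.resize(a,(440,400),interpolation=3),cv2.resize(b,(360,400),interpolation=3)]))
E
python3 zz.py 8
```

```text
(no output)
```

View pics/y8.png

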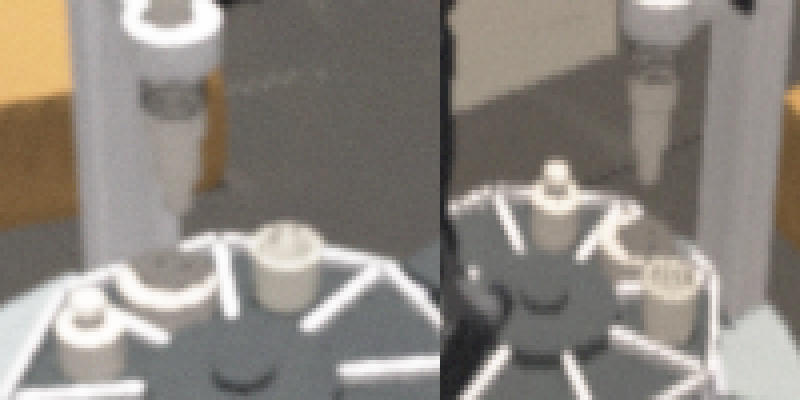

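Call:
send_rows --series '[[[-0.0135,-0.0006,0],[0,0,1]],[[-0.0135,-0.0006,0],[0,0,1]],[[-0.0135,-0.0006,0],[0,0,1]],[[0,0,0],[0,0,0]],[[0,0,0],[0,0,0]]]'

```text
clock: 14.85
tcp_pos: [0.4883, 0.0233, 0.0574]
orientation: [-2.412, 2.004, -0.006]
contact_force: [7.8, 2.0, -1.3]
grip_width: 0.0192
```

```bash
python3 st.py; python3 cr.py 9; python3 zz.py 9;  python3 -c "
from h import *
print(onz(load('s8'),262.5,219.1,.054),onz(load('s8'),264,203,.084))"
```

```text
14.85 [0.4883 0.0233 0.0574] J [ 0.1   0.45 -0.33  2.12  0.25  0.6  -1.79] F [ 7.8  2.  -1.3] [ 0.4 -1.6 -0. ]
yaw -79.46357536668826
0.15513564904820004 190.09875887697552
Fr,Ft(ccw) -8.01389671201376 -0.5878207834897418
[0.70026096 0.05485995 0.054     ] [0.69979266 0.05146747 0.084     ]
```

View pics/y9.png

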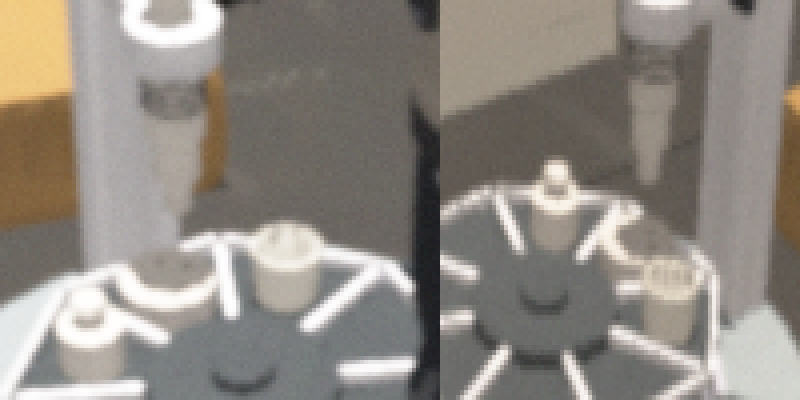

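Call:
send_rows --series '[[[-0.0135,-0.001,0],[0,0,1]],[[-0.0135,-0.001,0],[0,0,1]],[[-0.0135,-0.001,0],[0,0,1]],[[-0.0135,-0.0006,0],[0,0,1]],[[-0.0135,-0.0006,0],[0,0,1]],[[0,0,0],[0,0,0]],[[0,0,0],[0,0,0]]]'

```text
clock: 15.82
tcp_pos: [0.49, 0.0895, 0.0573]
orientation: [-1.923, 2.481, -0.002]
contact_force: [1.0, 1.5, 8.5]
grip_width: 0.0191
```

```bash
python3 st.py; python3 cr.py 10; python3 zz.py 10
```

```text
15.825 [0.49   0.0895 0.0573] J [-0.12  0.45 -0.22  2.1   0.17  0.61 -2.29] F [1.  1.5 8.5] [-0.  -0.6  0.1]
yaw -104.42604472613137
0.1559368414596967 165.5208245853303
Fr,Ft(ccw) -0.610200627318364 -1.6651090741047119
```

View pics/y10.png

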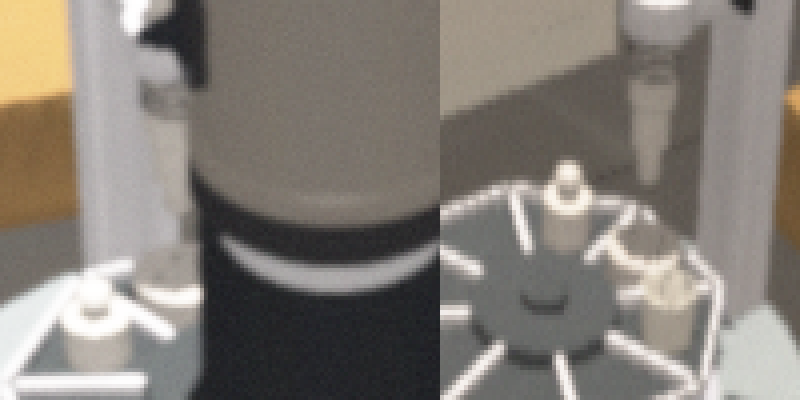

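Call:
send_rows --series '[[[0,0,0],[0,0,0]],[[0,0,0],[0,0,0]],[[0,0,0],[0,0,0]],[[0,0,0],[0,0,0]],[[0,0,0],[0,0,0]],[[0,0,0],[0,0,0]]]' --fingers 0

```text
clock: 16.68
tcp_pos: [0.4888, 0.0896, 0.0563]
orientation: [1.921, -2.486, -0.0]
contact_force: [-0.3, 0.4, 0.5]
grip_width: 0.0854
```

```bash
python3 st.py; python3 -c "
from h import *
print(r.get_obs()['grip_width'])"
```

```text
16.675 [0.4888 0.0896 0.0563] J [-0.12  0.45 -0.22  2.1   0.17  0.61 -2.29] F [-0.3  0.4  0.5] [-0. -0.  0.]
yaw -104.59172628400776
0.15715383974801525 165.5900538394711
Fr,Ft(ccw) 0.37399597229580606 -0.2655730627197266
0.08540736982002406
```

Call:
send_rows --series '[[[0,0,-0.02],[0,0,0]],[[0,0,-0.04],[0,0,0]],[[0,0,-0.05],[0,0,0]],[[0,0,-0.05],[0,0,0]],[[0,0.05,-0.01],[0,0,0]],[[0.06,0,0],[0,0,0]],[[0.06,0,0],[0,0,0]],[[0.06,0,0],[0,0,0]],[[0.06,0,0],[0,0,0]],[[0.06,0,0],[0,0,0]],[[0,0,0],[0,0,0]]]'

```text
clock: 18.05
tcp_pos: [0.3631, -0.192, 0.2264]
orientation: [1.911, -2.493, 0.001]
contact_force: [0.8, 1.7, -1.0]
grip_width: 0.0855
```

```bash
python3 st.py; python3 cr.py 11; python3 zz.py 11
```

```text
18.05 [ 0.3631 -0.192   0.2264] J [ 0.31  0.04  0.02  2.15  0.    0.95 -1.5 ] F [ 0.8  1.7 -1. ] [0. 0. 0.]
yaw -105.057750413228
0.3688029966586821 221.10472756226397
Fr,Ft(ccw) -1.6976042030966656 -0.7676877773344004
```

View pics/y11.png

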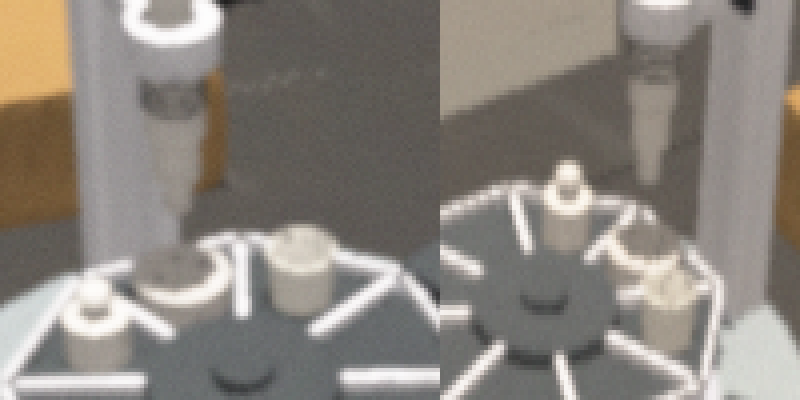

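View pics/c11.png

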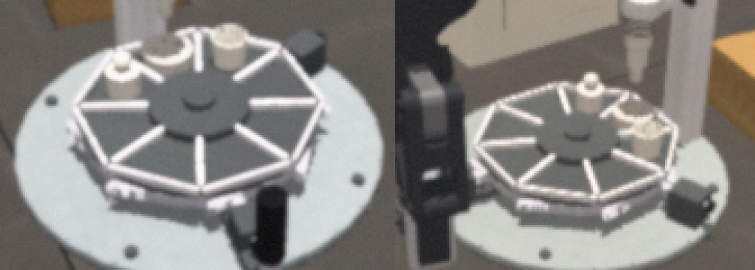

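```bash
python3 -c "
from h import *
s,d=load('s11'),load('d11')
print('disc',two(s,(265.8,217.6),d,(361.4,218.6)),onz(s,265.8,217.6,.054),onz(d,361.4,218.6,.054))
print('tip',two(s,(264,203),d,(362.2,206.6)))
print('probe axis',onz(s,264,203,.084),onz(d,362.2,206.6,.084))"
```

```text
disc (array([0.70093751, 0.04869495, 0.05325922]), np.float64(0.0019949061737960304)) [0.70160202 0.04876505 0.054     ] [0.69877492 0.04679063 0.054     ]
tip (array([0.70203482, 0.05013636, 0.08047782]), np.float64(0.0027764182421243784))
probe axis [0.69979266 0.05146747 0.084     ] [0.69624154 0.04408776 0.084     ]
```

The disc centre measures about 2 mm from the probe tip's axis. The lever is free and the robot is clear, so I'm handing in.

```bash
python3 -c "
from h import *
print(r.get_obs()['clock']);print(r.hand_in())"
```

```text
18.15
the job is handed in; nothing more can be done
None
```

The flat disc now stands under the probe, and I handed the job in at 18.2 s of the 61 s allowed.

- **What I did:** The disc started three compartments clockwise of the probe. I gripped the lever's handle and made three full strokes, one notch each. I then swung the lever partway back to about 0.27 rad, well above the 0.07 where the pawl would catch again. Finally I opened the gripper and moved clear.
- **Last checks:** After the third stroke the tray rested about 3 degrees past the notch, and it eased back during that partial return. From two views, the disc's centre is about 2 mm from the probe tip's axis, at (0.701, 0.049) against (0.702, 0.050). The two cameras disagree by 2 to 3 mm. The weight and the cup still stand in the compartments either side of the disc.
- **Forces:** I ran into the clockwise stop once, early on. The wrist force was about 77 N in all, under the 120 N limit. It came through the gripped handle.

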